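# Press the bearing sleeve home in the valve housing

## Robot

A 6-joint arm with a two-finger parallel gripper is mounted at the origin on the work surface. World frame = base frame: x ahead of the robot, y to its left, z up, the work surface at z = 0. Lengths are in mm, angles in degrees, forces in N, time in s.
With the tool pointing down it reaches from about 375 to 975 mm from the base axis. Payload 3.8 kg.
Tool frame: the origin (TCP) lies at the very end of the fingers, on their centre line; the grasp point (between the pads) lies 19 mm behind it; z points along the fingers, y is the line along which they close (so a half turn about z gives the same grasp; the last joint's range is limited). The gripper opens to 85 mm and grips with 20 to 120 N. Pads are 22 mm wide; open, the fingers measure 114 mm over their backs; the gripper's body (76 mm by 85 mm) begins 54 mm behind the grasp point. The pads swing forward as they close: fully open they stand 13 mm farther back than shut.
Start: joints at [65.38, 15.12, 91.902, -0, 72.978, -2.114], TCP at [258.371, 623.588, 206.88] pointing down, gripper open.
Joint ranges: [-150.88, 150.88], [-54.13, 125.18], [17.81, 147.31], [-75.09, 255.09], [0, 152.58], [-146.25, 146.25]. Speed limits (degrees/s): [147.25, 147.25, 180, 180, 180, 180].

## Interface

Orientations are given as a 3x3 rotation matrix whose columns are the frame's x, y, z axes.
In Python, from rig import r gives the robot as it stands.
- The arm moves only by the tool move_arm, never from a script. Its argument "deltas" is text: rows parted by semicolons, each of 7 numbers parted by spaces: the turn, a rotation vector about the world's x, y, z in degrees, then the shift along the world's x, y, z in cm, then the finger opening in cm, from 0 to 8.54. A call has 1 to 8 rows; each row shifts and turns the commanded pose from where the row before left it; what a row does not reach is not made up. A row lasts 1/10 s, in which the tool goes at most 50 mm and 8.59 degrees, less where a joint would pass 70% of its speed; a pose out of reach is approached as far as the arm can. A call is refused whole if a number of a shift passes 5 or a number of a turn 8.59, either way. A call with a gripper value outside its range is refused whole. The fingers move at their own pace and stop on an object; the grip force is fixed at half the most. Time passes only in rows, so rows that do not move let the fingers close. It gives the time, the measured TCP pose, the force, the opening and the grip force at its end, in the units of the state.
- r.observe(): the state, without advancing time (a new reading comes with each control period).
- r.read_camera(name): name is "side" or "top" or "wrist"; returns the picture (400x640x3 uint8, red, green, blue); there is no depth.
- r.camera_info(name): a dict with "fovy" (degrees; the focal length in pixels is half the picture's height over the tangent of half this angle, whatever the lens; pixels are square), "cx", "cy" (the principal point, pixels), "world_from_camera" (4x4, takes a point from camera to world coordinates); the wrist camera has in their place "hand_eye" (4x4, takes a point from camera to tool coordinates, whose origin is the TCP and whose axes are the flange's). Camera axes: x right, y down, z forward; pixel columns grow to the right and rows downward; lengths in mm; the calibration is good to about 2 mm. The wrist camera is an equidistant fisheye: a pixel r from the principal point sees the ray r / f radians off the axis. A picture is of the moment at which its call begins: read the wrist's pose just before it. camera_info takes no time and is no camera call.
- r.close_job(): hands the job in; it is judged then, once.
The state is a dict: "clock": time; "q": joint angles; "joint_velocities": joint speeds; "joint_efforts": joint torques, N m; "eef_pos": TCP position; "ee_rot": TCP orientation; "contact_force": force on the tool from outside, world axes, zero at the start; "torque": the same for the moment, N m; "width": opening from 0.0 (shut) to 1.0 (fully open); "grasp_force": force on a finger pad.
Only numpy, scipy, OpenCV 4.12 (cv2) and the standard library are available. Lean on these libraries where they do the work, as an engineer would, in place of code of your own. Each camera call takes 0.05 s, during which the arm holds its last target. There are 200 camera calls.

## Task

Take the larger of the two bronze bearing sleeves out of the parts tray, feel its spigot into the bore of the bearing plate in the grey housing, and press it straight down until its shoulder sits flush on the plate, then let go. It is a tight fit: press firmly but steadily, never with more than 60 N, and leave the other things on the bench where they are.

Things in the scene. Friction and masses are not known exactly. Their poses are not given: they have to be found in the camera images.
- sleeve: the larger bronze sleeve, 48 mm tall, 110 to 210 g, upright in the tray. Bottom to top: round spigot 22 mm across and 22 mm long (lowest 2.5 mm tapered to 18.6 mm), shoulder flange 36 mm across and 6 mm thick, round hub 26 mm across and 20 mm tall, to grip. Origin at the centre of the foot, z up along its axis; any yaw is alike
- shoulder (a point): point on the sleeve's axis at the underside of its shoulder flange, 22 mm above the foot
- housing: grey cast housing, 178 x 110 mm over its two fixing lugs, walls 34 mm high, bolted down; origin at the centre of its underside, x along its longer side, z up. An aluminium bearing plate, 90 x 70 mm, is clamped in its open pocket by eye: not turned, but shifted by up to 6 mm along each of the housing's x and y; the shift is not measured. It stays put under 100 N
- seat (a point): point over the housing's centre at the height of the plate's top face (40 mm above the bench). The bore, in the plate's middle, is up to 6 mm from it in each of x and y: 23.2 mm across, 1.5 mm chamfer, 32 mm deep. Sprung steel strips inside make it tight: from 9 mm of insertion the sleeve needs a push of some 7 to 20 N (most at 13 mm), and friction holds it where it is left
- tray: open steel parts tray, 120 x 200 mm, walls 20 mm high and 4 mm thick, floor 4 mm thick; fixed; origin at the centre of its underside, long side along its y. The two sleeves stand in its two halves, either way round, about 90 mm apart
- pot: white plastic cup, 72 mm across, 75 mm high, empty; origin at the centre of its foot
- spray: white plastic bottle with a green cap, 44 mm across, 130 mm high; origin at the centre of its foot
- mouse: black computer mouse, 100 x 58 x 30 mm; origin at the centre of its underside
- driver: red-handled screwdriver, 190 mm long, 26 mm thick, lying flat; origin near its middle
- spanner: steel spanner, 180 mm long, 8 mm thick, lying flat; origin near its middle
- collar: plain steel ring, 48 mm across with a 26 mm hole, 14 mm high, lying flat; origin at the centre of its underside
- small_sleeve: the smaller bronze sleeve, not to be used: 36 mm tall, spigot 17 mm, shoulder 28 mm, hub 20 mm across; stands in the tray; origin at the centre of its foot
Mind the look-alikes: they are no part of the job. What is shaped like the sleeve but orange or turquoise is not meant.

How it is judged (in metres and radians):
On the way, in this order (a step that is already met when the one before it is completed fails the run):
1. the larger sleeve has been lifted out of the tray (z of sleeve in the frame of tray above 0.05 m), for 0.1 s.
2. its spigot is in the bore by at least 5 mm, shoulder within 17 mm of the plate (z of shoulder in the frame of seat below 0.017 m and horizontal distance between shoulder and seat below 0.012 m), for 0.05 s.
At the end, for the whole second after the job is handed in: the larger sleeve is in the bore of the bearing plate with its shoulder within 1.5 mm of the plate's top face, upright within 3.4 degrees, at rest and released (z of shoulder in the frame of seat between -0.003 and 0.0015 m and horizontal distance between shoulder and seat below 0.012 m and angle between sleeve's own z axis and vertical below 0.06 rad and linear speed of sleeve below 0.01 m/s and contact force between the fingers and sleeve below 0.1 N); the robot touches nothing.
It fails at once if the shoulder is pushed onto the bearing plate with more than 60 N (contact force between sleeve_c1 and housing above 60 N).
It fails at once if the sleeve is jammed or forced: its contact forces on the housing and plate, squeeze of the grip strips (some 35 N) included, exceed 120 N (contact force between sleeve and housing above 120 N).
It fails at once if the arm or fingers strike the housing or its plate harder than 60 N (contact force between any of the fingers, the arm and housing above 60 N).
It fails at once if any of the other things (small sleeve, cup, bottle, mouse, screwdriver, spanner, ring) is pushed more than 30 mm from its place (distance of any of pot, spray, mouse, driver, spanner, collar, small_sleeve from where it was at the start of the episode above 0.03 m).
It also fails if it takes over 58 s, if anything falls off the work surface, if the arm or the gripper's body presses on something with over 40 N, if the wrist force passes 120 N, or if a joint passes its speed limit or range.

## Working session

There is one attempt and no reset: what is moved stays moved. The work goes in short steps, Python scripts to look and compute and a tool call to move; the robot and the scene stay as the last step left them, time stands still between calls to the robot, and variables do not carry over. Pictures are saved under pics/ and viewed, at most 10 in all, crops included, and the job is handed in when it is done.

Besides the shell and the picture viewer there is one more tool, called as a command line: name --argument value ..., lists and objects as JSON in quotes. move_arm: Moves the arm, as the interface text tells. Its arguments: {"type":"object","properties":{"deltas":{"type":"string"}},"required":["deltas"]}

```bash
mkdir -p pics; ls; python3 - <<'E'
from rig import r
import cv2
for n in ("top","side"):
    cv2.imwrite(f"pics/{n}0.png",r.read_camera(n)[:,:,::-1])
    print(n,r.camera_info(n))
print(r.camera_info("wrist"),r.observe())
E
```

```text
pics
top {'fovy': 53.251218809977125, 'cx': 307.9005824567805, 'cy': 190.6477605065979, 'world_from_camera': array([[-1.08703239e-02, -9.93897376e-01,  1.09771771e-01,
         3.81617988e+02],
       [-9.99914666e-01,  1.15997879e-02,  6.00885367e-03,
         7.59201621e+00],
       [-7.24551316e-03, -1.09697086e-01, -9.93938656e-01,
         1.20640243e+03],
       [ 0.00000000e+00,  0.00000000e+00,  0.00000000e+00,
         1.00000000e+00]])}
side {'fovy': 54.06578669967067, 'cx': 316.6197930326252, 'cy': 202.21989843194234, 'world_from_camera': array([[ 7.66988041e-01, -3.79442328e-01,  5.17448417e-01,
         6.57108614e+01],
       [-6.41599697e-01, -4.42327194e-01,  6.26654994e-01,
        -5.42992388e+02],
       [-8.89792367e-03, -8.12631634e-01, -5.82709751e-01,
         5.53785040e+02],
       [ 0.00000000e+00,  0.00000000e+00,  0.00000000e+00,
         1.00000000e+00]])}
{'fovy': 65.70646984690485, 'cx': 317.4369925968163, 'cy': 194.3590112469204, 'hand_eye': array([[-4.50557984e-04, -9.44764299e-01, -3.27750234e-01,
         8.44176965e+01],
       [ 9.99999893e-01, -4
[... 342 characters left out ...]
8e+01, -2.11478344e+00]), 'joint_velocities': array([ 0.02051115, -0.05642542, -0.12423923,  0.04951681, -0.14038721,
        0.08821457]), 'joint_efforts': array([-3.80089241e-04, -5.16705143e+01, -3.68590307e+01, -5.84842928e-05,
        6.22766238e-03,  1.29171698e-05]), 'eef_pos': array([258.07649762, 622.94874387, 205.6580443 ]), 'ee_rot': array([[-9.23835158e-01,  3.82789523e-01, -8.83923412e-04],
       [ 3.82790527e-01,  9.23833329e-01, -1.84165805e-03],
       [ 1.11630501e-04, -2.03974597e-03, -9.99997913e-01]]), 'contact_force': array([ 0.25563651, -0.42482513, -1.4120991 ]), 'torque': array([-0.01760474, -0.00478568, -0.01784112]), 'grasp_force': 0.0, 'width': 0.9994608961773078}
```

View pics/top0.png

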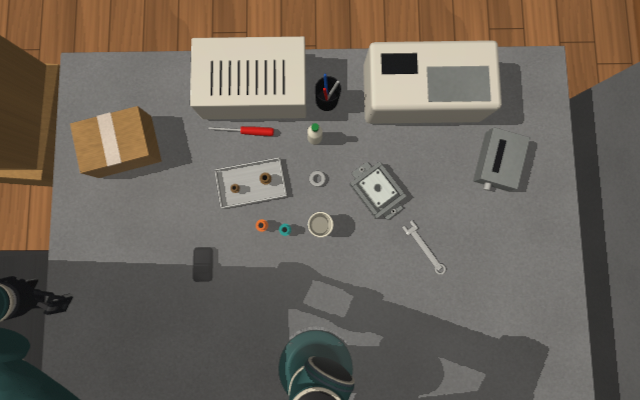

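View pics/side0.png

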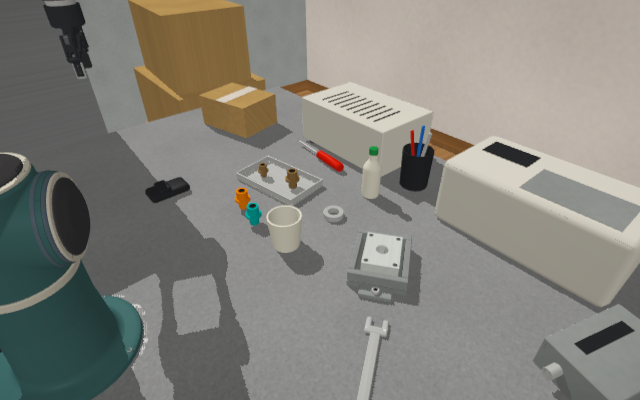

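The top view shows the candidates: bronze at (265,178), which looks larger; bronze at (235,188), smaller; orange at (261,226); and turquoise at (285,230). The housing's bore is near (378,188). In the side view the larger bronze is at (292,178) and the smaller at (263,170). I choose the bronze at (265,178) and will check it in a close crop.

```bash
cat > h.py <<'E'
import numpy as np, cv2
from rig import r
def ray(name,u,v):
    i=r.camera_info(name); f=200/np.tan(np.radians(i["fovy"]/2))
    d=np.array([(u-i["cx"])/f,(v-i["cy"])/f,1.])
    if name=="wrist":
        s=r.observe(); th=np.hypot(d[0],d[1]); d=np.array([*(d[:2]/th*np.sin(th)),np.cos(th)])
        T=np.eye(4);T[:3,:3]=s["ee_rot"];T[:3,3]=s["eef_pos"];T=T@i["hand_eye"]
    else: T=i["world_from_camera"]
    return T[:3,3],T[:3,:3]@d
def onz(name,u,v,z):
    o,d=ray(name,u,v); return (o+d*(z-o[2])/d[2])[:2]
def bronze(im):
    H=cv2.cvtColor(im,cv2.COLOR_RGB2HSV)
    return cv2.inRange(H,(5,70,20),(20,190,220))
def blobs(m,amin):
    n,l,s,c=cv2.connectedComponentsWithStats(m)
    return [(s[i].tolist(),c[i].round(1).tolist()) for i in range(1,n) if s[i,4]>=amin]
E
python3 - <<'E'
from h import *
t=cv2.imread("pics/top0.png")[:,:,::-1]; s=cv2.imread("pics/side0.png")[:,:,::-1]
for n,im,(x0,x1,y0,y1) in(("top",t,(215,290,155,210)),("side",s,(235,325,150,205))):
    for st,c in blobs(bronze(im)[y0:y1,x0:x1].copy(),8): print(n,st[4],st[2:4],c[0]+x0,c[1]+y0,[onz(n,c[0]+x0,c[1]+y0,z).round(1) for z in (25,30,52)])
print("bore",onz("top",378,188,40),onz("side",382,250,40))
a=cv2.resize(t[150:250,210:310],None,fx=4,fy=4,interpolation=2);b=cv2.resize(t[150:250,335:435],None,fx=4,fy=4,interpolation=2)
cv2.imwrite("pics/crop.png",np.hstack([a,b])[:,:,::-1])
E
```

```text
top 93 [11, 12] 265.1 178.3 [array([550.8, 142.4]), array([550. , 141.8]), array([546.9, 139.3])]
top 59 [9, 9] 234.8 188.1 [array([522.3, 232.9]), array([521.7, 231.9]), array([519.1, 227.7])]
side 103 [10, 14] 262.6 169.4 [array([522.5, 231.6]), array([518.2, 224.3]), array([499.2, 192. ])]
side 195 [14, 21] 291.9 177.7 [array([556.2, 148.5]), array([551.5, 142. ]), array([531.1, 113.2])]
side 16 [11, 5] 240.6 188.6 [array([431. , 190.2]), array([427.6, 183.3]), array([412.4, 152.8])]
bore [ 515.86275409 -191.52064727] [ 516.23760023 -192.78787135]
```

View pics/crop.png

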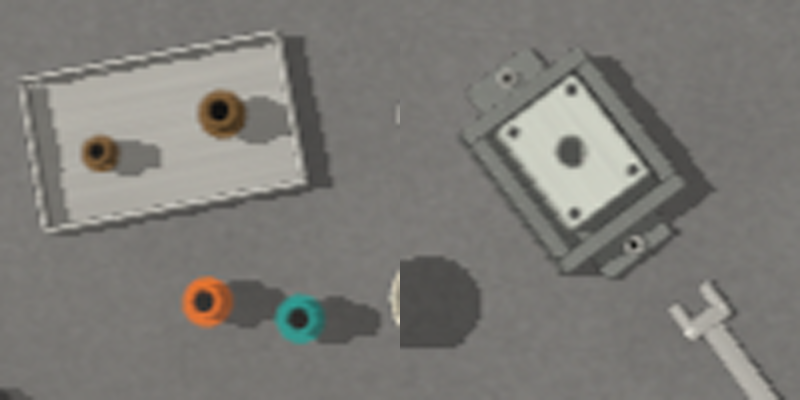

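The left crop confirms it: the bronze sleeve at crop (221,113), image (265,178), is the larger one, at about (549,141) mm. The small one is at about (521,229), and the bore, at crop (570,151), is at about (516,-192). I'll move over the sleeve.

move_arm --deltas "0 0 0 2.4 -4 0 5;0 0 0 2.4 -4 0 5;0 0 0 2.4 -4 0 5;0 0 0 2.4 -4 0 5;0 0 0 2.4 -4 0 5;0 0 0 2.4 -4 0 5;0 0 0 2.4 -4 0 5;0 0 0 2.4 -4 0 5"

```text
clock: 0.9
eef_pos: [450.7, 301.7, 206.5]
ee_rot: [[-0.924, 0.383, -0.0], [0.383, 0.924, -0.0], [0.0, -0.0, -1.0]]
contact_force: [0.7, 0.2, -0.1]
width: 0.586
grasp_force: 0.0
```

move_arm --deltas "0 0 0 2.4 -4 0 5;0 0 0 2.4 -4 0 5;0 0 0 2.4 -4 0 5;0 0 0 2.4 -4 -1.5 5;0 0 0 0 0 -2 5;0 0 0 0 0 -2 5;0 0 0 0 0 0 5;0 0 0 0 0 0 5"

```text
clock: 1.7
eef_pos: [545.7, 143.5, 151.3]
ee_rot: [[-0.924, 0.383, -0.002], [0.383, 0.924, -0.0], [0.001, -0.001, -1.0]]
contact_force: [0.5, 0.1, -0.0]
width: 0.587
grasp_force: 0.0
```

```bash
python3 - <<'E'
from h import *
s=r.observe();print(s["clock"],s["eef_pos"],s["ee_rot"].round(3).tolist(),s["q"].round(1),s["width"],s["contact_force"])
im=r.read_camera("wrist"); cv2.imwrite("pics/w1.png",im[:,:,::-1])
for st,c in blobs(bronze(im),60): print(st,c,onz("wrist",*c,45))
E
```

```text
1.7 [545.7402834  143.50496801 151.34950564] [[-0.924, 0.383, -0.002], [0.383, 0.924, -0.0], [0.001, -0.001, -1.0]] [ 12.2   5.7 109.    0.   65.4 -55.3] 0.5866477394085984 [ 0.54932662  0.07090906 -0.02798754]
[260, 36, 19, 18, 133] [269.0, 44.4] [413.21355842 153.80817885]
[253, 43, 33, 23, 157] [267.2, 57.2] [423.25884588 147.87619993]
[566, 68, 74, 174, 8025] [610.0, 156.0] [653.62363776 512.08454484]
[382, 110, 29, 28, 496] [395.2, 123.3] [520.81255264 230.57112222]
[301, 167, 37, 39, 873] [319.0, 184.2] [547.93801791 145.05907159]
[559, 263, 81, 89, 2400] [600.3, 307.6] [946.24230171 523.07907256]
```

View pics/w1.png

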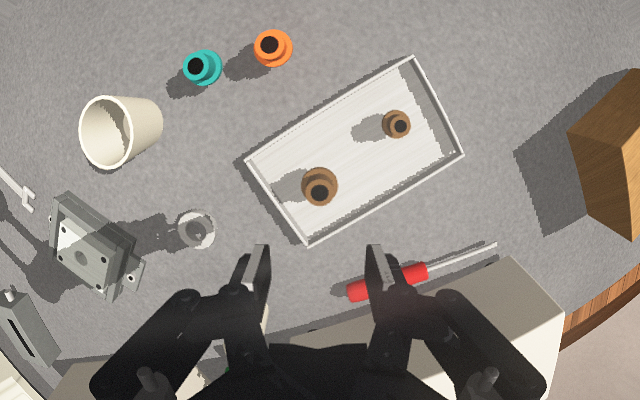

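The sleeve is at (319,188) with its top hole at about (319,193). The fingers are visible, and the bore can be seen at (80,258).

```bash
python3 - <<'E'
from h import *
im=cv2.imread("pics/w1.png"); g=cv2.cvtColor(im,6)
m=cv2.inRange(g[180:210,300:340],0,60)
for st,c in blobs(m,20): print(st,c,onz("wrist",c[0]+300,c[1]+180,52), onz("wrist",c[0]+300,c[1]+180,50))
print("pot",onz("wrist",120,150,40))
# bore
m=cv2.inRange(g[245:275,65:100],0,150)
for st,c in blobs(m,20): print(st,c,onz("wrist",c[0]+65,c[1]+245,40))
E
```

```text
[12, 6, 15, 15, 132] [18.5, 12.8] [553.33139026 142.30236284] [553.96565832 142.04805902]
pot [432.45632279 -34.5258684 ]
[26, 0, 9, 7, 35] [31.3, 1.9] [ 516.10068828 -146.03619909]
[9, 6, 13, 15, 125] [15.4, 12.6] [ 519.36551693 -189.29159206]
[0, 21, 11, 9, 55] [3.4, 26.4] [ 529.49900562 -235.47348945]
```

move_arm --deltas "0 0 0 0.6 -0.1 -3 5;0 0 0 0 0 -3 5;0 0 0 0 0 -1 5;0 0 0 0 0 0 5;0 0 0 0 0 0 5"

```text
clock: 2.25
eef_pos: [553.4, 143.1, 83.4]
ee_rot: [[-0.924, 0.382, 0.002], [0.382, 0.924, 0.0], [-0.002, 0.001, -1.0]]
contact_force: [0.3, -0.1, -0.6]
width: 0.586
grasp_force: 0.0
```

```bash
python3 - <<'E'
from h import *
s=r.observe();print(s["eef_pos"])
im=r.read_camera("wrist"); cv2.imwrite("pics/w2.png",im[:,:,::-1]);g=cv2.cvtColor(im,7)
m=bronze(im)
for st,c in blobs(m,300): print(st,c)
m=cv2.inRange(g[150:300,250:390],0,50)
for st,c in blobs(m,20): print(st,c,onz("wrist",c[0]+250,c[1]+150,52))
E
```

```text
[553.37681053 143.10765523  83.43932938]
[602, 95, 38, 147, 3663] [625.3, 167.7]
[397, 106, 38, 37, 833] [414.0, 123.4]
[293, 179, 47, 52, 1503] [315.9, 202.0]
[590, 294, 50, 43, 346] [615.2, 316.5]
[11, 95, 8, 14, 51] [14.9, 101.3] [566.16104995  96.05935818]
[3, 126, 17, 24, 190] [12.4, 136.1] [594.22158468  79.40535636]
```

View pics/w2.png

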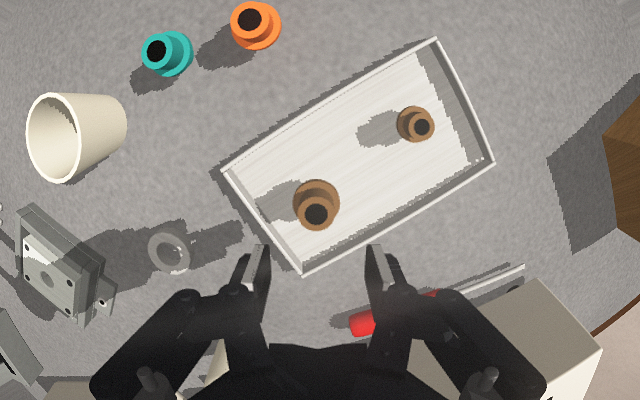

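The hole is at about (316,214), midway between the fingers at 265 and 370 px.

```bash
python3 - <<'E'
from h import *
g=cv2.cvtColor(cv2.imread("pics/w2.png"),6)
m=cv2.inRange(g[198:235,296:340],0,70)
for st,c in blobs(m,40): print(st,c)
print(onz("wrist",316,214.5,52), r.observe()["ee_rot"][:,1])
E
```

```text
[9, 6, 22, 21, 356] [19.7, 15.8]
[553.07723179 142.62578738] [0.38236381 0.92401009 0.00181076]
```

move_arm --deltas "0 0 0 0 -0.05 -2 5;0 0 0 0 0 -2 5;0 0 0 0 0 -0.6 5;0 0 0 0 0 0 5;0 0 0 0 0 0 5"

```text
clock: 2.8
eef_pos: [553.5, 142.4, 37.3]
ee_rot: [[-0.924, 0.383, 0.002], [0.383, 0.924, 0.0], [-0.002, 0.001, -1.0]]
contact_force: [-0.1, 0.5, -0.7]
width: 0.591
grasp_force: 0.0
```

move_arm --deltas "0 0 0 0 0 0 2;0 0 0 0 0 0 2;0 0 0 0 0 0 2;0 0 0 0 0 0 2;0 0 0 0 0 0 2;0 0 0 0 0 0 2;0 0 0 0 0 0 2"

```text
clock: 3.5
eef_pos: [552.3, 142.1, 35.8]
ee_rot: [[-0.924, 0.383, -0.0], [0.383, 0.924, 0.0], [0.0, -0.0, -1.0]]
contact_force: [0.4, -0.4, -0.6]
width: 0.236
grasp_force: 0.0
```

```bash
python3 - <<'E'
from h import *
s=r.observe();print(s["eef_pos"],s["width"],s["grasp_force"])
im=r.read_camera("wrist"); t=r.read_camera("side")
for n,i in(("w",im),("t",t)):
  for st,c in blobs(bronze(i),60): print(n,st,c)
a=im[100:350,200:440]; b=cv2.resize(t[130:230,220:340],None,fx=2.5,fy=2.5)
cv2.imwrite("pics/w3.png",np.hstack([cv2.resize(a,(480,500)),cv2.resize(b,(300,500))])[:,:,::-1])
E
```

```text
[552.31978655 142.08266752  35.8384466 ] 0.23602666887827412 0.0
w [218, 0, 30, 16, 278] [231.8, 5.9]
w [212, 19, 58, 23, 89] [240.2, 34.7]
w [223, 20, 33, 12, 127] [240.9, 26.1]
w [417, 112, 49, 45, 1329] [439.4, 133.4]
w [633, 137, 7, 64, 230] [637.1, 160.5]
w [289, 202, 59, 66, 2287] [317.8, 229.7]
t [128, 0, 147, 138, 14279] [198.6, 63.6]
t [304, 80, 24, 16, 202] [312.3, 87.2]
t [428, 129, 46, 32, 763] [446.3, 144.8]
t [258, 163, 10, 14, 103] [262.6, 169.4]
t [285, 170, 14, 19, 175] [292.0, 178.7]
```

View pics/w3.png

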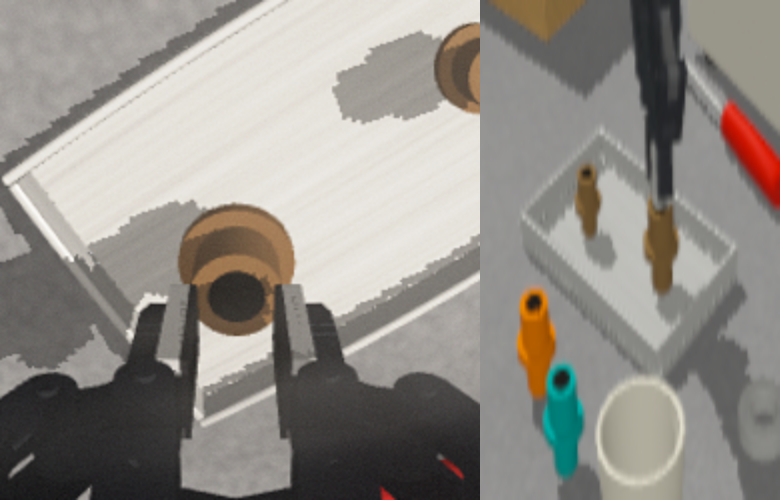

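The pads, ending at wrist px (290,242) and (345,242), seem to have closed just above the hub rather than around it. I'll measure where the fingertips really are.

```bash
python3 - <<'E'
from h import *
s=r.observe(); R=s["ee_rot"];p=s["eef_pos"]
i=r.camera_info("wrist"); f=200/np.tan(np.radians(i["fovy"]/2))
Ti=np.linalg.inv(i["hand_eye"])
for y in (-10,10):
  for x in (-11,11):
    for z in (0,-10,-19):
      c=Ti@np.array([x,y,z,1]); th=np.arctan2(np.hypot(c[0],c[1]),c[2]); u=c[:2]/np.hypot(*c[:2])*th*f+[i["cx"],i["cy"]]
      print((x,y,z),u.round(0))
for u,v in((291,242),(343,242),(297,243),(337,243)):
    o,d=ray("wrist",u,v); o=R.T@(o-p); d=R.T@d
    for x in (11,0): print((u,v),(o+d*(x-o[0])/d[0]).round(1))
i=r.camera_info("side"); f=200/np.tan(np.radians(i["fovy"]/2)); W=np.linalg.inv(i["world_from_camera"])
for z in (36,46,52,56):
    c=W@np.array([p[0],p[1],z,1]); print("side",z,(c[:2]/c[2]*f+[i["cx"],i["cy"]]).round(1))
im=r.read_camera("side"); a=cv2.resize(im[140:200,260:330],None,fx=8,fy=8,interpolation=0); cv2.imwrite("pics/s3.png",a[:,:,::-1])
E
```

```text
(-11, -10, 0) [301. 252.]
(-11, -10, -10) [300. 260.]
(-11, -10, -19) [299. 268.]
(11, -10, 0) [300. 219.]
(11, -10, -10) [299. 226.]
(11, -10, -19) [298. 234.]
(-11, 10, 0) [333. 252.]
(-11, 10, -10) [334. 260.]
(-11, 10, -19) [335. 268.]
(11, 10, 0) [334. 219.]
(11, 10, -10) [335. 226.]
(11, 10, -19) [336. 234.]
(291, 242) [ 11.  -13.2 -28.7]
(291, 242) [  0.  -15.2  -7.9]
(343, 242) [ 11.   13.1 -28.7]
(343, 242) [ 0. 15. -8.]
(297, 243) [ 11.  -10.1 -29.7]
(297, 243) [  0.  -11.6  -9.1]
(337, 243) [ 11.   10.  -29.7]
(337, 243) [ 0.  11.4 -9.1]
side 36 [292.  175.5]
side 46 [291.8 172.1]
side 52 [291.7 170.1]
side 56 [291.6 168.7]
```

View pics/s3.png

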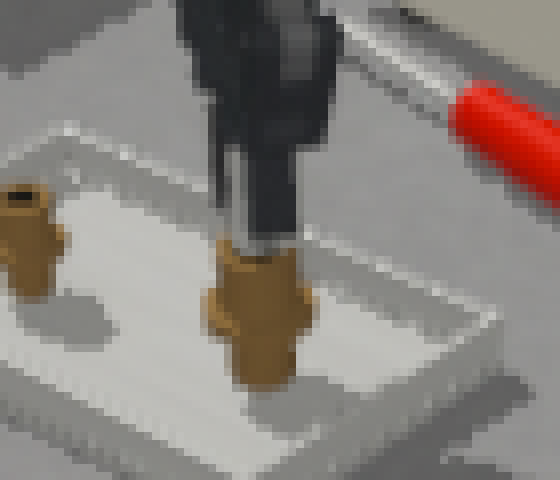

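The fingers hang just above the hub top. The fingertip end seems to be at z≈55–60, well behind the reported TCP. A gentle touch on the hub top will give me its height.

move_arm --deltas "0 0 0 0 0 -0.1 2;0 0 0 0 0 -0.1 2;0 0 0 0 0 0 2"

```text
clock: 3.95
eef_pos: [552.1, 142.0, 33.6]
ee_rot: [[-0.924, 0.383, -0.001], [0.383, 0.924, -0.0], [0.0, -0.0, -1.0]]
contact_force: [-0.4, -0.4, 0.7]
width: 0.234
grasp_force: 0.0
```

move_arm --deltas "0 0 0 0 0 -0.1 2;0 0 0 0 0 -0.1 2;0 0 0 0 0 0 2"

```text
clock: 4.25
eef_pos: [552.2, 142.0, 31.7]
ee_rot: [[-0.924, 0.383, -0.0], [0.383, 0.924, -0.0], [0.0, -0.0, -1.0]]
contact_force: [-0.1, -0.1, 0.1]
width: 0.23
grasp_force: 0.0
```

move_arm --deltas "0 0 0 0 0 -0.1 2;0 0 0 0 0 0 2"

```text
clock: 4.45
eef_pos: [552.3, 142.1, 30.7]
ee_rot: [[-0.924, 0.383, -0.0], [0.383, 0.924, -0.0], [0.0, -0.0, -1.0]]
contact_force: [0.1, 1.0, -0.2]
width: 0.23
grasp_force: 0.0
```

move_arm --deltas "0 0 0 0 0 -0.1 2;0 0 0 0 0 -0.1 2;0 0 0 0 0 0 2"

```text
clock: 4.75
eef_pos: [552.2, 142.1, 28.7]
ee_rot: [[-0.924, 0.383, -0.0], [0.383, 0.924, -0.0], [0.0, -0.0, -1.0]]
contact_force: [0.7, -0.4, 0.4]
width: 0.234
grasp_force: 0.0
```

move_arm --deltas "0 0 0 0 0 -0.1 2;0 0 0 0 0 -0.1 2;0 0 0 0 0 0 2"

```text
clock: 5.05
eef_pos: [553.0, 142.1, 27.8]
ee_rot: [[-0.924, 0.383, 0.001], [0.383, 0.924, -0.0], [-0.001, 0.0, -1.0]]
contact_force: [-1.0, -0.2, 4.4]
width: 0.235
grasp_force: 2.4
```

```bash
python3 - <<'E'
from h import *
a=r.read_camera("side"); b=r.read_camera("wrist"); cv2.imwrite("pics/s4.png",np.hstack([cv2.resize(a[140:200,270:320],(400,480),interpolation=0),cv2.resize(b[170:290,270:370],(400,480))])[:,:,::-1])
E
```

```text
(no output)
```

View pics/s4.png

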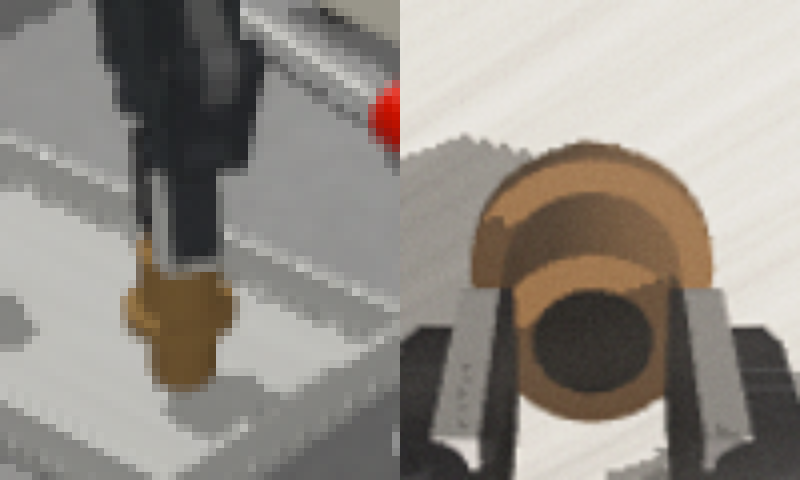

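The touch registered 4.4 N at TCP z 27.8, and both views show the tips resting on the hub top with the sleeve upright. So the tips are about 24 mm behind the reported TCP. I'll open, lower to TCP z≈11 (tips about 3.5 mm above the flange) and grip.

move_arm --deltas "0 0 0 0 0 0.4 2;0 0 0 0 0 0 5;0 0 0 0 0 0 5;0 0 0 0 0 0 5;0 0 0 0 0 0 5;0 0 0 0 0 -1 5;0 0 0 0 0 -1 5;0 0 0 0 0 0 5"

```text
clock: 5.95
eef_pos: [550.2, 141.6, 8.4]
ee_rot: [[-0.924, 0.383, -0.004], [0.383, 0.924, -0.001], [0.004, -0.003, -1.0]]
contact_force: [-0.9, 0.7, -0.8]
width: 0.589
grasp_force: 0.0
```

move_arm --deltas "0 0 0 0 0 0 1.5;0 0 0 0 0 0 1.5;0 0 0 0 0 0 1.5;0 0 0 0 0 0 1.5;0 0 0 0 0 0 1.5;0 0 0 0 0 0 1.5;0 0 0 0 0 0 1.5"

```text
clock: 6.65
eef_pos: [552.3, 142.1, 10.9]
ee_rot: [[-0.924, 0.383, 0.0], [0.383, 0.924, -0.0], [-0.0, -0.0, -1.0]]
contact_force: [1.4, 0.2, -0.7]
width: 0.277
grasp_force: 58.9
```

Gripped at 58.9 N. I'll lift and travel towards the bore.

move_arm --deltas "0 0 0 0 0 1 1.5;0 0 0 0 0 2 1.5;0 0 0 0 0 3 1.5;0 0 0 0 0 3 1.5;0 0 0 0 0 1 1.5;0 0 0 0 0 0 1.5"

```text
clock: 7.25
eef_pos: [554.2, 142.5, 113.4]
ee_rot: [[-0.924, 0.383, 0.005], [0.383, 0.924, 0.001], [-0.004, 0.003, -1.0]]
contact_force: [-0.5, 0.6, -1.5]
width: 0.28
grasp_force: 59.0
```

```bash
python3 - <<'E'
from h import *
s=r.observe();print(s["eef_pos"],s["width"],s["grasp_force"],s["contact_force"])
b=r.read_camera("wrist"); t=r.read_camera("top"); sd=r.read_camera("side")
cv2.imwrite("pics/w5.png",b[:,:,::-1]);cv2.imwrite("pics/t5.png",t[:,:,::-1]);cv2.imwrite("pics/s5.png",sd[:,:,::-1])
# bore: dark blob within plate; plate outline -> centre, in top & side
for n,im,(u0,v0) in(("top",t,(378,188)),("side",sd,(382,250))):
    g=cv2.cvtColor(im,7); x0,y0=u0-22,v0-22; c=g[y0:y0+44,x0:x0+44]
    m=cv2.inRange(c,185,255); cs,_=cv2.findContours(m,0,1); k=max(cs,key=cv2.contourArea); 
    M=cv2.moments(k); pc=(M["m10"]/M["m00"]+x0,M["m01"]/M["m00"]+y0); rc=cv2.minAreaRect(k)
    full=cv2.fillPoly(np.zeros_like(c),[k],255); hole=cv2.bitwise_and(full,cv2.inRange(c,0,170))
    for st,q in blobs(hole,12): print(n,"hole",st,q,onz(n,q[0]+x0,q[1]+y0,40).round(1))
    print(n,"plate",cv2.contourArea(k),pc,onz(n,*pc,40).round(1),[onz(n,p[0]+x0,p[1]+y0,40).round(0) for p in cv2.boxPoints(rc)])
i=r.camera_info("side");W=np.linalg.inv(i["world_from_camera"]);f=200/np.tan(np.radians(i["fovy"]/2))
E
```

```text
[554.2379331  142.49415661 113.4370199 ] 0.28009419687182735 59.02334690093994 [-0.46699723  0.64104284 -1.53412473]
top plate 125.5 (377.56573705179284, 198.24701195219123) [ 485.6 -189.3] [array([ 501., -161.]), array([ 522., -190.]), array([ 482., -218.]), array([ 461., -189.])]
side plate 210.0 (369.9373015873016, 256.60714285714283) [ 485.4 -190.5] [array([ 463., -189.]), array([ 501., -161.]), array([ 520., -194.]), array([ 480., -220.])]
```

View pics/w5.png

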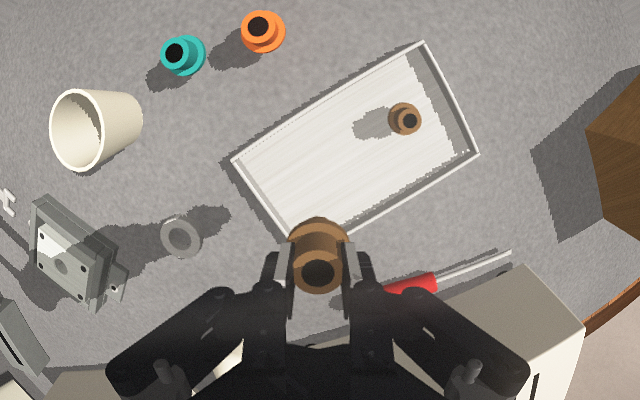

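The sleeve is upright in the pads at (318,262) and clear of the tray. I'll take the bore from the shadow-free first pictures.

```bash
python3 - <<'E'
from h import *
for n,(u0,v0) in(("top",(378,188)),("side",(382,250))):
    g=cv2.cvtColor(cv2.imread(f"pics/{n}0.png"),6); x0,y0=u0-8,v0-8; c=g[y0:y0+17,x0:x0+17].astype(float)
    w=np.clip(np.median(c)*0+c.max()-20-c,0,None); w[w<10]=0; l=blobs((w>0).astype(np.uint8),5); print(n,l)
    yy,xx=np.mgrid[:17,:17]; k=np.hypot(xx-8,yy-8)<8; w=w*k
    u=(w*xx).sum()/w.sum()+x0; v=(w*yy).sum()/w.sum()+y0
    print(n,u,v,onz(n,u,v,40),onz(n,u,v,38))
    x0,y0=u0-45,v0-45; c=g[y0:y0+90,x0:x0+90]
    m=cv2.inRange(c,165,255); cs,_=cv2.findContours(m,0,1); q=max(cs,key=cv2.contourArea); b=cv2.boxPoints(cv2.minAreaRect(q))+[x0,y0]
    P=[onz(n,*p,40).round(0).tolist() for p in b]; print("plate",cv2.contourArea(q),P,np.mean(P,0))
E
```

```text
top [([4, 4, 8, 8, 55], [7.4, 7.5])]
top 377.26081925480213 187.46193010877113 [ 517.48065913 -189.39800654] [ 517.71361932 -189.73578022]
plate 671.0 [[533.0, -136.0], [574.0, -192.0], [502.0, -244.0], [460.0, -188.0]] [ 517.25 -190.  ]
side [([2, 3, 12, 9, 82], [7.6, 7.3])]
side 381.9354385964912 249.3459649122807 [ 517.51630986 -191.45499599] [ 519.27504324 -190.08657393]
plate 1128.0 [[461.0, -190.0], [535.0, -132.0], [578.0, -194.0], [501.0, -246.0]] [ 518.75 -190.5 ]
```

move_arm --deltas "0 0 0 -0.5 -4 0 1.5;0 0 0 -0.5 -4 0 1.5;0 0 0 -0.5 -4 0 1.5;0 0 0 -0.5 -4 0 1.5;0 0 0 -0.5 -4 0 1.5;0 0 0 -0.5 -4 0 1.5;0 0 0 -0.5 -4 0 1.5;0 0 0 0 -2 0 1.5"

```text
clock: 8.2
eef_pos: [515.0, -160.3, 108.6]
ee_rot: [[-0.923, 0.385, -0.004], [0.385, 0.923, 0.0], [0.004, -0.001, -1.0]]
contact_force: [0.5, 0.7, -2.4]
width: 0.277
grasp_force: 59.3
```

move_arm --deltas "0 0 0 0 0 0 1.5;0 0 0 0 0 0 1.5;0 0 0 0 0 0 1.5"

```text
clock: 8.5
eef_pos: [516.6, -156.7, 109.7]
ee_rot: [[-0.924, 0.382, -0.002], [0.382, 0.924, 0.001], [0.002, 0.0, -1.0]]
contact_force: [-0.2, -0.5, -1.6]
width: 0.279
grasp_force: 59.4
```

```bash
python3 - <<'E'
from h import *
s=r.observe();print(s["eef_pos"],s["width"],s["grasp_force"],s["contact_force"])
b=r.read_camera("wrist"); cv2.imwrite("pics/w6.png",b[:,:,::-1])
E
```

```text
[ 516.57596543 -156.74988395  109.66011658] 0.2792956082203707 59.356729388237 [-0.17507711 -0.53725334 -1.61348438]
```

View pics/w6.png

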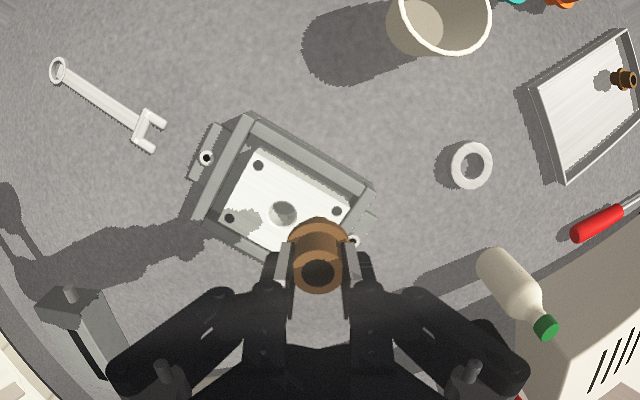

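The bore shows at (283,213). I'll compute its position, and the sleeve's position in the hand.

```bash
python3 - <<'E'
from h import *
b=cv2.imread("pics/w6.png"); g=cv2.cvtColor(b,6); s=r.observe(); z=s["eef_pos"][2]
c=g[195:235,262:302]; m=cv2.inRange(c,0,185)
for st,q in blobs(m,60): print("bore",st,q,onz("wrist",q[0]+262,q[1]+195,40))
m=cv2.inRange(g[250:295,295:342],0,60)
for st,q in blobs(m,60): print("hole",st,q,onz("wrist",q[0]+295,q[1]+250,z+41)-s["eef_pos"][:2])
# flange far edge, left-right extent
H=bronze(b[:,:,::-1]);ys,xs=np.where(H[210:250,280:360]);print("flange top",ys.min()+210,xs.min()+280,xs.max()+280)
E
```

```text
bore [10, 6, 25, 25, 420] [22.8, 17.3] [ 518.93494474 -186.63606714]
bore [27, 27, 13, 13, 103] [34.7, 34.7] [ 537.30525966 -183.93802011]
hole [6, 10, 34, 27, 695] [22.4, 23.0] [-0.32879954  0.26379857]
flange top 217 287 350
```

move_arm --deltas "0 0 0 0.2 -1.6 0 1.5;0 0 0 0 -1.65 -1 1.5;0 0 0 0 0 -2 1.5;0 0 0 0 0 -2 1.5;0 0 0 0 0 -0.5 1.5;0 0 0 0 0 0 1.5;0 0 0 0 0 0 1.5;0 0 0 0 0 0 1.5"

```text
clock: 9.35
eef_pos: [520.5, -190.9, 57.1]
ee_rot: [[-0.924, 0.383, 0.002], [0.383, 0.924, -0.001], [-0.002, -0.0, -1.0]]
contact_force: [0.2, 0.1, -2.1]
width: 0.277
grasp_force: 59.4
```

```bash
python3 - <<'E'
from h import *
s=r.observe(); print(s["eef_pos"],s["contact_force"],s["torque"])
# side view: project expected foot centre/bore for check
a=r.read_camera("side")
for st,c in blobs(bronze(a)[180:300,340:430].copy(),20): print(st,[c[0]+340,c[1]+180])
t=r.read_camera("top"); cv2.imwrite("pics/s7.png",a[:,:,::-1])
i=r.camera_info("side");W=np.linalg.inv(i["world_from_camera"]);f=200/np.tan(np.radians(i["fovy"]/2))
for p in ((*s["eef_pos"][:2],s["eef_pos"][2]-7),(*s["eef_pos"][:2],s["eef_pos"][2]+18),(518,-190,40)):
    c=W@np.array([*p,1]); print((c[:2]/c[2]*f+[i["cx"],i["cy"]]).round(1))
E
```

```text
[ 520.4575716  -190.94385143   57.07122514] [ 0.18374416  0.09789234 -2.11559344] [-0.01549848 -0.02060165 -0.00608799]
[35, 41, 19, 27, 204] [381.7, 236.0]
[383.2 244.6]
[384.4 234.6]
[381.5 248.8]
```

move_arm --deltas "0 0 0 0 0 0 1.5;0 0 0 0 0 0 1.5"

```text
clock: 9.65
eef_pos: [519.7, -190.5, 56.4]
ee_rot: [[-0.924, 0.383, 0.001], [0.383, 0.924, -0.0], [-0.001, -0.0, -1.0]]
contact_force: [-0.4, -0.3, -2.2]
width: 0.275
grasp_force: 59.4
```

move_arm --deltas "0 0 0 -0.05 0.05 -0.3 1.5;0 0 0 0 0 -0.3 1.5;0 0 0 0 0 0 1.5;0 0 0 0 0 0 1.5"

```text
clock: 10.05
eef_pos: [518.6, -189.8, 49.5]
ee_rot: [[-0.924, 0.383, -0.001], [0.383, 0.924, 0.0], [0.001, -0.0, -1.0]]
contact_force: [0.2, -0.1, -1.4]
width: 0.278
grasp_force: 59.4
```

move_arm --deltas "0 0 0 0 0 -0.1 1.5;0 0 0 0 0 -0.1 1.5;0 0 0 0 0 0 1.5;0 0 0 0 0 0 1.5"

```text
clock: 10.45
eef_pos: [518.9, -189.9, 47.9]
ee_rot: [[-0.924, 0.383, -0.0], [0.383, 0.924, 0.0], [0.0, 0.0, -1.0]]
contact_force: [0.9, -0.4, -1.8]
width: 0.276
grasp_force: 59.4
```

move_arm --deltas "0 0 0 0 0 -0.1 1.5;0 0 0 0 0 -0.1 1.5;0 0 0 0 0 0 1.5;0 0 0 0 0 0 1.5"

```text
clock: 10.85
eef_pos: [518.8, -189.9, 45.8]
ee_rot: [[-0.924, 0.383, -0.0], [0.383, 0.924, 0.0], [0.0, -0.0, -1.0]]
contact_force: [0.8, -0.1, -1.7]
width: 0.271
grasp_force: 59.4
```

No contact yet at 45.8, so the foot has probably passed below the plate top. I'll continue.

move_arm --deltas "0 0 0 0 0 -0.1 1.5;0 0 0 0 0 -0.1 1.5;0 0 0 0 0 0 1.5;0 0 0 0 0 0 1.5"

```text
clock: 11.25
eef_pos: [518.9, -190.0, 43.9]
ee_rot: [[-0.924, 0.383, 0.0], [0.383, 0.924, -0.0], [-0.0, -0.0, -1.0]]
contact_force: [0.2, -0.4, -3.0]
width: 0.279
grasp_force: 59.4
```

move_arm --deltas "0 0 0 0 0 -0.1 1.5;0 0 0 0 0 -0.1 1.5;0 0 0 0 0 0 1.5;0 0 0 0 0 0 1.5"

```text
clock: 11.65
eef_pos: [519.0, -190.0, 41.9]
ee_rot: [[-0.924, 0.383, 0.0], [0.383, 0.924, -0.0], [-0.0, -0.0, -1.0]]
contact_force: [0.1, -0.9, -2.5]
width: 0.278
grasp_force: 59.4
```

move_arm --deltas "0 0 0 0 0 -0.1 1.5;0 0 0 0 0 -0.1 1.5;0 0 0 0 0 -0.1 1.5;0 0 0 0 0 0 1.5;0 0 0 0 0 0 1.5"

```text
clock: 12.15
eef_pos: [518.9, -190.0, 38.8]
ee_rot: [[-0.924, 0.383, 0.0], [0.383, 0.924, -0.0], [-0.0, -0.0, -1.0]]
contact_force: [2.1, -0.3, -1.9]
width: 0.279
grasp_force: 59.4
```

move_arm --deltas "0 0 0 0 0 -0.1 1.5;0 0 0 0 0 -0.1 1.5;0 0 0 0 0 0 1.5;0 0 0 0 0 0 1.5"

```text
clock: 12.55
eef_pos: [518.9, -190.0, 36.8]
ee_rot: [[-0.924, 0.383, 0.0], [0.383, 0.924, -0.0], [-0.0, -0.0, -1.0]]
contact_force: [1.1, -1.2, -1.3]
width: 0.277
grasp_force: 59.4
```

move_arm --deltas "0 0 0 0 0 -0.1 1.5;0 0 0 0 0 -0.1 1.5;0 0 0 0 0 0 1.5;0 0 0 0 0 0 1.5"

```text
clock: 12.95
eef_pos: [519.1, -190.2, 35.0]
ee_rot: [[-0.924, 0.383, 0.0], [0.383, 0.924, -0.0], [-0.001, -0.0, -1.0]]
contact_force: [1.8, -2.3, -0.4]
width: 0.282
grasp_force: 59.4
```

move_arm --deltas "0 0 0 0 0 -0.1 1.5;0 0 0 0 0 -0.1 1.5;0 0 0 0 0 0 1.5;0 0 0 0 0 0 1.5"

```text
clock: 13.35
eef_pos: [519.5, -190.4, 33.9]
ee_rot: [[-0.924, 0.383, 0.001], [0.383, 0.924, -0.001], [-0.001, -0.0, -1.0]]
contact_force: [-0.6, -2.6, 5.7]
width: 0.277
grasp_force: 60.0
```

The strips are biting, with about 8 N of push at 13 mm. I'll keep pressing.

move_arm --deltas "0 0 0 0 0 -0.1 1.5;0 0 0 0 0 -0.1 1.5;0 0 0 0 0 0 1.5;0 0 0 0 0 0 1.5"

```text
clock: 13.75
eef_pos: [519.9, -190.6, 33.1]
ee_rot: [[-0.924, 0.383, 0.002], [0.383, 0.924, -0.001], [-0.002, -0.0, -1.0]]
contact_force: [-2.0, -2.0, 12.2]
width: 0.279
grasp_force: 60.8
```

move_arm --deltas "0 0 0 0 0 -0.1 1.5;0 0 0 0 0 -0.1 1.5;0 0 0 0 0 0 1.5;0 0 0 0 0 0 1.5"

```text
clock: 14.15
eef_pos: [519.8, -190.3, 30.3]
ee_rot: [[-0.924, 0.383, 0.002], [0.383, 0.924, -0.001], [-0.002, 0.0, -1.0]]
contact_force: [-0.1, -1.3, 6.9]
width: 0.279
grasp_force: 60.4
```

move_arm --deltas "0 0 0 0 0 -0.1 1.5;0 0 0 0 0 -0.1 1.5;0 0 0 0 0 0 1.5;0 0 0 0 0 0 1.5"

```text
clock: 14.55
eef_pos: [520.0, -190.3, 28.7]
ee_rot: [[-0.924, 0.383, 0.002], [0.383, 0.924, -0.001], [-0.002, 0.0, -1.0]]
contact_force: [-1.1, -1.3, 9.4]
width: 0.276
grasp_force: 60.6
```

move_arm --deltas "0 0 0 0 0 -0.1 1.5;0 0 0 0 0 -0.1 1.5;0 0 0 0 0 0 1.5;0 0 0 0 0 0 1.5"

```text
clock: 14.95
eef_pos: [520.1, -190.4, 26.9]
ee_rot: [[-0.924, 0.383, 0.002], [0.383, 0.924, -0.001], [-0.002, 0.0, -1.0]]
contact_force: [-2.3, -1.5, 10.9]
width: 0.281
grasp_force: 60.7
```

move_arm --deltas "0 0 0 0 0 -0.1 1.5;0 0 0 0 0 0 1.5;0 0 0 0 0 0 1.5"

```text
clock: 15.25
eef_pos: [520.1, -190.4, 25.9]
ee_rot: [[-0.924, 0.383, 0.002], [0.383, 0.924, -0.001], [-0.002, 0.0, -1.0]]
contact_force: [-0.6, -1.8, 11.3]
width: 0.272
grasp_force: 60.7
```

move_arm --deltas "0 0 0 0 0 -0.1 1.5;0 0 0 0 0 0 1.5;0 0 0 0 0 0 1.5"

```text
clock: 15.55
eef_pos: [520.2, -190.4, 25.0]
ee_rot: [[-0.924, 0.383, 0.002], [0.383, 0.924, -0.001], [-0.002, 0.0, -1.0]]
contact_force: [-2.5, -1.1, 12.2]
width: 0.276
grasp_force: 60.8
```

move_arm --deltas "0 0 0 0 0 -0.1 1.5;0 0 0 0 0 0 1.5;0 0 0 0 0 0 1.5"

```text
clock: 15.85
eef_pos: [520.3, -190.5, 24.6]
ee_rot: [[-0.924, 0.383, 0.002], [0.383, 0.924, -0.001], [-0.003, -0.0, -1.0]]
contact_force: [-2.7, -0.2, 14.5]
width: 0.276
grasp_force: 61.1
```

move_arm --deltas "0 0 0 0 0 -0.1 1.5;0 0 0 0 0 0 1.5;0 0 0 0 0 0 1.5"

```text
clock: 16.15
eef_pos: [520.5, -190.6, 24.5]
ee_rot: [[-0.924, 0.383, 0.003], [0.383, 0.924, -0.001], [-0.003, -0.0, -1.0]]
contact_force: [-5.4, -0.0, 21.0]
width: 0.28
grasp_force: 61.7
```

move_arm --deltas "0 0 0 0 0 -0.1 1.5;0 0 0 0 0 0 1.5;0 0 0 0 0 0 1.5"

```text
clock: 16.45
eef_pos: [520.7, -190.7, 24.5]
ee_rot: [[-0.924, 0.383, 0.003], [0.383, 0.924, -0.001], [-0.003, -0.0, -1.0]]
contact_force: [-6.6, 0.8, 25.7]
width: 0.278
grasp_force: 62.3
```

Firm stop: z holds at 24.5 while the force rises to 26 N, so the shoulder is seated. I'll relax the push, release and retreat.

move_arm --deltas "0 0 0 0 0 0.2 1.5;0 0 0 0 0 0 5;0 0 0 0 0 0.1 5;0 0 0 0 0 0 5;0 0 0 0 0 0 5"

```text
clock: 16.95
eef_pos: [518.2, -189.5, 22.1]
ee_rot: [[-0.924, 0.383, -0.001], [0.383, 0.924, 0.001], [0.002, 0.0, -1.0]]
contact_force: [-0.2, 0.6, -0.2]
width: 0.585
grasp_force: 0.0
```

move_arm --deltas "0 0 0 0 0 0.5 5;0 0 0 0 0 1 5;0 0 0 0 0 2 5;0 0 0 0 0 3 5;0 0 0 0 0 3 5;0 0 0 0 0 0 5;0 0 0 0 0 0 5;0 0 0 0 0 0 5"

```text
clock: 17.75
eef_pos: [518.1, -189.6, 117.2]
ee_rot: [[-0.924, 0.383, -0.001], [0.383, 0.924, 0.001], [0.001, 0.0, -1.0]]
contact_force: [0.1, 0.4, -0.8]
width: 0.586
grasp_force: 0.0
```

```bash
python3 - <<'E'
from h import *
s=r.observe(); print(s["eef_pos"],s["contact_force"],s["width"],s["grasp_force"],s["clock"])
a=r.read_camera("side"); b=r.read_camera("wrist")
i=r.camera_info("side");W=np.linalg.inv(i["world_from_camera"]);f=200/np.tan(np.radians(i["fovy"]/2))
for st,c in blobs(bronze(a)[180:300,340:430].copy(),20): print(st[0]+340,st[1]+180,st[2:],c)
for z in (40,66):
    c=W@np.array([518.9,-190,z,1]); print(z,(c[:2]/c[2]*f+[i["cx"],i["cy"]]).round(1))
g=cv2.cvtColor(b,7); m=bronze(b)
for st,c in blobs(m,300): print(st,c)
m=cv2.inRange(g[170:260,285:350],0,70)
for st,c in blobs(m,60): print("hole",st,c,onz("wrist",c[0]+285,c[1]+170,66))
cv2.imwrite("pics/w9.png",b[:,:,::-1])
E
```

```text
[ 518.13162337 -189.58964574  117.21923787] [ 0.07703516  0.37819893 -0.83170928] 0.5855293186376088 0.0 17.75
374 235 [18, 20, 269] [42.6, 65.6]
40 [381.9 248.6]
66 [383.1 238.4]
[618, 62, 22, 22, 335] [629.4, 72.3]
[296, 177, 44, 47, 1267] [317.5, 197.1]
hole [23, 29, 20, 19, 286] [32.3, 38.1] [ 519.42399047 -190.08107211]
```

The side blob (rows 235–255) and the hole position at z=66 fit a seated, upright sleeve. Handing in.

```bash
python3 -c "
from rig import r
print(r.close_job())"
```

```text
the job is handed in; nothing more can be done
None
```

The larger bronze sleeve is pressed into the bore until its shoulder came to a firm stop on the plate, at about 26 N peak push. The sleeve is released, the arm is clear, and the job was handed in at about 18 s; no verdict was returned.

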